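# Run the flask shaker in the fossil preparation lab

## Robot

A 6-joint arm with a two-finger parallel gripper is mounted at the origin on the work surface. World frame = base frame: x ahead of the robot, y to its left, z up, the work surface at z = 0. Lengths are in m, angles in rad, forces in N, time in s.
With the tool pointing down it reaches from about 0.3 to 0.875 m from the base axis. Payload 6.4 kg.
Tool frame: the origin (TCP) lies midway between the tips of the shut fingers; the grasp point (between the pads) lies 19 mm behind it; z points along the fingers, y is the line along which they close (so a half turn about z gives the same grasp; the last joint's range is limited). The gripper opens to 85 mm and grips with 20 to 120 N. Pads are 22 mm wide; open, the fingers measure 114 mm over their backs; the gripper's body (76 mm by 85 mm) begins 54 mm behind the grasp point. The pads swing forward as they close: fully open they stand 13 mm farther back than shut.
Start: joints at [0.978, 0.181, 1.607, -0, 1.354, -0.206], TCP at [0.217, 0.533, 0.231] pointing down, gripper open.
Joint ranges: [-2.99, 2.99], [-0.89, 2.07], [0.3, 2.58], [-1.14, 4.28], [0, 2.63], [-3.12, 3.12]. Speed limits (rad/s): [2.57, 2.57, 3.01, 3.14, 3.14, 3.14].

## Interface

Orientations are given as a unit quaternion [w, x, y, z].
In Python, from bench import status, camera, ctrl gives the robot as it stands. The module is installed in compiled form; this text tells all that it offers.
- The arm moves only by the shell command python3 -m handwheel 'ROWS'. ROWS is JSON, a list that holds one entry, the list of rows, each a list of 7 numbers: the opening, from -1 (shut) to 1 (fully open), then the shift along the tool's x, y, z in cm, then the turn, a rotation vector about the tool's x, y, z in degrees. A call has 1 to 10 rows; each row is the pose to reach, as a shift and turn from the pose commanded when the call began, along the tool's axes at that moment; what a row does not reach only later rows make up. A row lasts 1/8 s, in which the tool goes at most 62.5 mm and 10.7 degrees, less where a joint would pass 70% of its speed; a pose out of reach is approached as far as the arm can. A call with a gripper value outside its range is refused whole. The fingers move at their own pace and stop on an object; the grip force is fixed at half the most. Time passes only in rows, so rows that repeat a pose let the fingers close. It gives the time, the measured TCP pose, the force, the opening and the grip force at its end, in the units of the state.
- status.get_obs(): the state, without advancing time (a new reading comes with each control period).
- camera(name): name is "side" or "top" or "wrist"; returns a dict with "frame" (480x640x3 uint8, blue, green, red), "depth" (480x640 float32, m along the optical axis (not along the pixel's ray), 0 where there is no reading), "fx", "fy", "cx", "cy" (pixels), "dist" ([k1, k2, p1, p2, k3] as OpenCV has them; the pictures are not rectified), "extrinsics" (4x4, takes a point from camera to world coordinates); the wrist camera has in their place "hand_eye" (4x4, takes a point from camera to tool coordinates, whose origin is the TCP and whose axes are the flange's). Camera axes: x right, y down, z forward; pixel columns grow to the right and rows downward; lengths in m; the calibration is good to about 2 mm. A picture is of the moment at which its call begins: read the wrist's pose just before it.
- ctrl.hand_in(): hands the job in; it is judged then, once.
The state is a dict: "time_s": time; "q": joint angles; "dq": joint speeds; "joint_efforts": joint torques, N m; "eef_pos": TCP position; "eef_rot": TCP orientation; "wrist_force": force on the tool from outside, world axes, zero at the start; "torque": the same for the moment, N m; "opening": opening from 0.0 (shut) to 1.0 (fully open); "grasp_force": force on a finger pad.
Only numpy, scipy, OpenCV 4.12 (cv2) and the standard library are available. Lean on these libraries where they do the work, as an engineer would, in place of code of your own. Each camera call takes 0.05 s, during which the arm holds its last target. There are 200 camera calls.

## Task

Get the bench shaker working on the stoppered amber flask: first push the shaker's open blue door shut until it snaps home on its catch, then pick up the flask, stand it upright inside the sprung ring on top of the shaker and press the flask all the way down against the spring. The shaker only runs while the flask is held down, so finish still holding the flask pressed fully down (on the flask, not on the ring). Leave the hammer, the sieve and the fossil where they lie.

Things in the scene. Friction and masses are not known exactly. Their poses are not given: they have to be found in the camera images.
- shaker: the shaker, fixed: white box 220 x 220 mm, 100 mm high, with a grey top. Origin: centre of its underside; z up; its -x side is the front with the open compartment and the blue door; the sprung ring stands on top, 25 mm from the middle towards the box's +x
- door (a joint): hinge angle of the blue door in rad: 0 = fully shut, grows as the door opens (upright hinge axis at the shaker's +y end of the front; opening carries the free end out along the shaker's -x; seen from above the door turns clockwise as it opens). A sprung ball catch must be overcome from about 0.08 rad on (roughly 5 to 8 N at the black pad), below about 0.03 rad it snaps to 0 and stays; otherwise the hinge turns freely with slight friction
- door_hinge (a point): point on the door's upright hinge axis, at mid-height of the door, at the end of its outer face. Axes as those of the door: -x points out of the door's outer face, the door stretches along -y, z up. Door panel 180 mm long, 80 mm high (from 18 to 98 mm above the table), 12 mm thick
- door_pad (a point): centre of the outer surface of the black rubber push pad (40 mm long, 45 mm high, standing 10 mm out of the door's outer face), 130 mm from the hinge axis and 70 mm above the table. Same axes as door_hinge: push along its +x
- ring: the sprung ring cradle: black round floor disc of 94 mm with a steel ring above it on three thin posts; the ring is 85 mm inside, 95 mm outside, its top edge 36 mm above the disc. Origin: centre of the disc's upper surface, where the flask's foot stands (128 mm above the table when up); z up. It moves straight down with the joint cradle
- cradle (a joint): how far the sprung ring is pressed down, in m: 0 = up, 0.016 = on its end stop. The spring carries the standing flask within 2 mm of the top; it takes about 8 N of push on the flask to reach the stop
- flask: loose amber glass flask with a flat foot, 0.2 to 0.3 kg. Origin: centre of its foot; z up along its axis. Foot 46 mm across, round belly 79 mm across at 36 mm height, straight neck 29 mm across from 80 to 145 mm height (grip here), black stopper 25 mm across from 145 to 155 mm. It starts on a fixed cork mat 100 mm across, 6 mm thick
- hammer: bystander: hammer lying on the table, 240 mm long; leave it alone
- sieve: bystander: open steel sieve, 100 mm across, 45 mm high; origin: centre of its underside; leave it alone
- fossil: bystander: stone slab 85 x 70 x 24 mm with a spiral ammonite on top; origin: centre of its underside; leave it alone
There are look-alikes about, which are no part of the job. There is more than one size of the flask; the job needs the largest.

How it is judged:
On the way, in this order (a step that is already met when the one before it is completed fails the run):
1. the blue door is shut on its catch (value of joint door below 0.02 rad), for 0.2 s.
2. the flask stands upright in the sprung ring (horizontal distance between flask and ring below 0.01 m and z of flask in the frame of ring below 0.006 m and angle between flask's own z axis and vertical below 0.17 rad), for 0.1 s.
At the end, for the whole second after the job is handed in: Door shut on its catch (under 0.02 rad); flask upright (0.17 rad) in the ring (within 10 mm of the middle, under 6 mm off the disc); ring pressed down over 13 of its 16 mm by the robot on the flask (over 3 N, over 5 N flask on ring), robot not touching the ring; still so through the last second (all of step 2 and value of joint door below 0.02 rad and value of joint cradle above 0.013 m and contact force between any of the fingers, the arm and flask above 3 N and contact force between flask and ring above 5 N and contact force between each of the arm, the fingers and ring below 1 N); the arm keeps its last pose, push and grip.
It fails at once if the hammer, sieve or fossil is moved more than 30 mm (distance of any of hammer, sieve, fossil from where it was at the start of the episode above 0.03 m).
It fails at once if the flask is tipped over (angle between flask's own z axis and vertical above 0.9 rad).
It also fails if it takes over 64 s, if anything falls off the work surface, if the arm or the gripper's body presses on something with over 40 N, if the wrist force passes 120 N, or if a joint passes its speed limit or range.

## Working session

There is one attempt and no reset: what is moved stays moved. The work goes in short steps, Python scripts to look and compute and a shell command to move; the robot and the scene stay as the last step left them, time stands still between calls to the robot, and variables do not carry over. Pictures are saved under pics/ and viewed, at most 10 in all, crops included, and the job is handed in when it is done.

```bash
mkdir -p pics; cat > h.py <<'E'
import numpy as np, cv2
from bench import status, camera, ctrl
from scipy.spatial.transform import Rotation as R
def T_tool():
    o=status.get_obs(); T=np.eye(4); q=o['eef_rot']; T[:3,:3]=R.from_quat([q[1],q[2],q[3],q[0]]).as_matrix(); T[:3,3]=o['eef_pos']; return T
def snap(n):
    T=T_tool(); c=camera(n); c['T']=c['extrinsics'] if 'extrinsics' in c else T@c['hand_eye']; c['T']=np.array(c['T']); return c
def K(c): return np.array([[c['fx'],0,c['cx']],[0,c['fy'],c['cy']],[0,0,1.]])
def rays(c,uv):
    p=cv2.undistortPoints(np.array(uv,float).reshape(-1,1,2),K(c),np.array(c['dist'],float)).reshape(-1,2)
    return np.c_[p,np.ones(len(p))]
def plane(c,uv,z):
    d=rays(c,uv)@c['T'][:3,:3].T; o=c['T'][:3,3]; return o+d*((z-o[2])/d[:,2])[:,None]
def dep(c,uv):
    uv=np.array(uv).reshape(-1,2); dd=c['depth'][uv[:,1].astype(int),uv[:,0].astype(int)]
    return (rays(c,uv)*dd[:,None])@c['T'][:3,:3].T+c['T'][:3,3]
E
python3 - <<'E'
from h import *
import pickle
print(status.get_obs())
D={}
for n in('top','side'):
    c=snap(n);D[n]=c;cv2.imwrite(f'pics/{n}.png',c['frame']);print(n,c['T'].round(3).tolist(),c['fx'])
pickle.dump(D,open('d.pkl','wb'))
E
```

```text
{'time_s': 0.0, 'q': array([ 9.77680201e-01,  1.81543279e-01,  1.60801505e+00,  1.50006610e-06,
        1.35378608e+00, -2.06271971e-01]), 'dq': array([ 3.47564589e-05, -7.88063712e-04,  1.13898322e-03,  5.40289797e-04,
       -8.53029957e-04,  3.96237685e-06]), 'joint_efforts': array([ 5.03258525e-04, -4.44884849e+01, -3.51328683e+01, -2.32247530e-04,
        9.16169258e-03,  1.11139482e-06]), 'eef_pos': array([0.21658217, 0.53205528, 0.23037948]), 'eef_rot': array([-3.41510697e-04,  1.92218363e-01,  9.81351789e-01, -8.06556406e-04]), 'wrist_force': array([-1.45088616, -0.45521372,  0.42447701]), 'torque': array([-0.0549386 , -0.06391588, -0.01766809]), 'grasp_force': 0.0, 'opening': 0.9985580922758449}
top [[0.044, -0.976, 0.215, 0.335], [-0.999, -0.044, 0.009, -0.013], [0.001, -0.215, -0.977, 1.268], [0.0, 0.0, 0.0, 1.0]] 495.72405922428396
side [[0.834, -0.278, 0.476, -0.019], [-0.551, -0.42, 0.721, -0.942], [-0.0, -0.864, -0.503, 0.767], [0.0, 0.0, 0.0, 1.0]] 509.85039433596313
```

View pics/top.png

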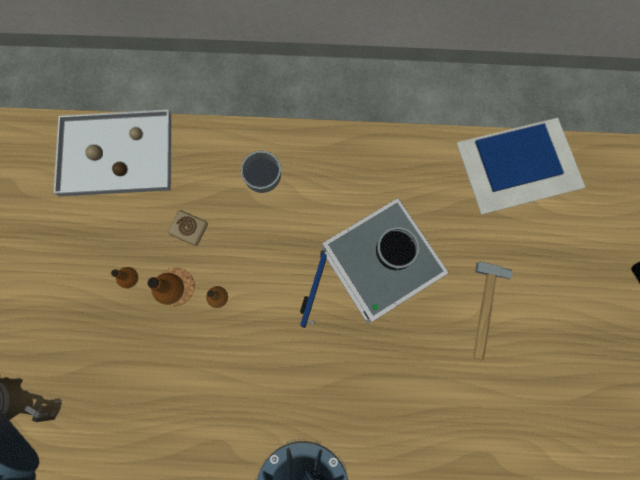

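View pics/side.png

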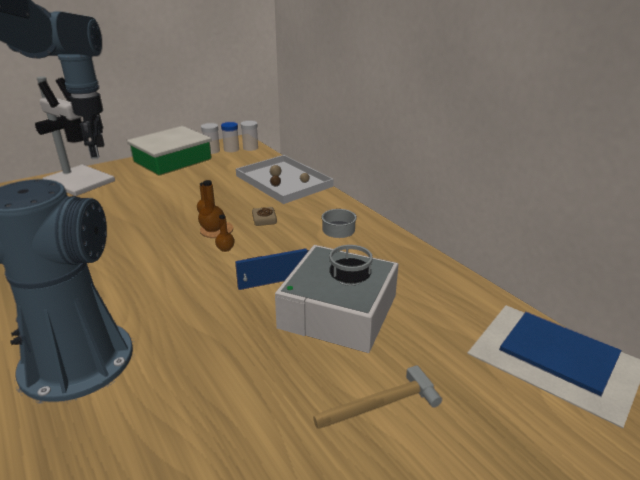

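The top view shows three amber flasks: (125,277) small, (168,288) large on the cork mat, (217,296) small. The one on the mat at (168,288) is clearly the largest, so it's the target. The shaker corners are at about (325,248), (370,320), (447,270) and (398,201), and the ring is at (398,248). The door runs from the hinge at (325,250) to its free end at (303,325), with the pad at (305,305). The hammer, sieve (261,171) and fossil (187,227) are clear of the path.

```bash
python3 - <<'E'
from h import *
import pickle
D=pickle.load(open('d.pkl','rb')); c=D['top']; s=D['side']
cr=cv2.resize(c['frame'][190:350,90:460],None,fx=2.15,fy=2.15,interpolation=cv2.INTER_CUBIC); cv2.imwrite('pics/crop.png',cr)
hsv=cv2.cvtColor(c['frame'],cv2.COLOR_BGR2HSV)
def blobs(m,lo=20):
    n,l,st,ce=cv2.connectedComponentsWithStats(m.astype('uint8')); return [(i,st[i],ce[i]) for i in range(1,n) if st[i,4]>lo],l
# door
m=cv2.inRange(hsv,(100,120,40),(130,255,255)); m[:, 420:]=0
b,l=blobs(m)
for i,st,ce in b:
    ys,xs=np.where(l==i); P=dep(c,np.c_[xs,ys]); k=P[:,2]>0.09; 
    r=cv2.minAreaRect(np.c_[xs,ys].astype(np.float32)); print('blue',st,np.percentile(P[:,2],[5,50,95]).round(3))
    Q=P[k]
    if len(Q)>10:
        v=cv2.fitLine(Q[:,:2].astype(np.float32),cv2.DIST_L2,0,.01,.01).ravel(); t=(Q[:,:2]-v[2:])@v[:2]; print(v, (v[2:]+np.outer([t.min(),t.max()],v[:2])).round(4), t.max()-t.min())
# top face grey of shaker by depth height
ys,xs=np.mgrid[190:340,300:460]; uv=np.c_[xs.ravel(),ys.ravel()]; P=dep(c,uv)
k=(abs(P[:,2]-.1)<.006); mm=np.zeros((480,640),np.uint8); mm[uv[k,1],uv[k,0]]=1
mm=cv2.morphologyEx(mm,cv2.MORPH_OPEN,np.ones((5,5)))
cn=max(cv2.findContours(mm,0,2)[0],key=cv2.contourArea); W=plane(c,cn.reshape(-1,2),.1)
r=cv2.minAreaRect(W[:,:2].astype(np.float32)); print('shaker',r,cv2.boxPoints(r).round(4).tolist(),'z',np.median(P[k,2]))
k=(P[:,2]>.15)&(P[:,2]<.18); print('ring',k.sum(),np.median(P[k,2]),cv2.minEnclosingCircle(P[k,:2].astype(np.float32)))
# disc black
g=c['frame'].max(2); md=np.zeros_like(mm); md[215:285,365:430]=(g[215:285,365:430]<40); 
b,l=blobs(md)
for i,st,ce in b: print('disc',st,ce,plane(c,[ce],.128))
# amber
for n,cc in (('top',c),('side',s)):
    h=cv2.cvtColor(cc['frame'],cv2.COLOR_BGR2HSV); m=cv2.inRange(h,(3,150,30),(18,255,170)); b,l=blobs(m,60)
    for i,st,ce in b:
        ys,xs=np.where(l==i); P=dep(cc,np.c_[xs,ys]); print(n,st,ce.round(1),np.percentile(P,[5,50,95,99],axis=0).round(3).tolist())
P=dep(c,[(x,y) for y in range(270,300) for x in range(140,200)]); k=(P[:,2]>.13)&(P[:,2]<.18); print('stopper',k.sum(),np.median(P[k],axis=0),P[k].min(0),P[k].max(0))
E
```

```text
blue [301 253  25  74 349] [0.095 0.099 0.102]
[ 0.9686982  -0.2482415   0.46427935 -0.0050955 ] [[ 0.3452  0.0254]
 [ 0.5541 -0.0281]] 0.21568326891083262
shaker ((0.46074992418289185, -0.13097043335437775), (0.1191522553563118, 0.04870499297976494), 33.876251220703125) [[0.3977000117301941, -0.14399999380111694], [0.42489999532699585, -0.18440000712871552], [0.5238000154495239, -0.11800000071525574], [0.4966000020503998, -0.07750000059604645]] z 0.10233784084901942
ring 324 0.16400543117768174 ((0.5648276209831238, -0.19454284012317657), 0.04773849993944168)
disc [380 231  35  34 908] [397.15198238 247.77092511] [[ 0.57008124 -0.19831494  0.128     ]]
disc [376 252  20  18  44] [384.27272727 262.79545455] [[ 0.53304033 -0.16861026  0.128     ]]
top [115 267  23  21 331] [126.2 277.2] [[0.463, 0.444, 0.032], [0.48, 0.458, 0.046], [0.503, 0.478, 0.098], [0.506, 0.485, 0.105]]
top [151 273  33  31 721] [167.8 288.3] [[0.428, 0.321, 0.05], [0.453, 0.343, 0.071], [0.489, 0.373, 0.15], [0.494, 0.382, 0.157]]
top [206 287  22  20 277] [217.2 297. ] [[0.425, 0.212, 0.034], [0.44, 0.227, 0.045], [0.466, 0.25, 0.1], [0.469, 0.256, 0.106]]
side [ 197  184   37   67 1178] [213.1 218.4] [[0.424, 0.213, 0.016], [0.448, 0.331, 0.056], [0.477, 0.46, 0.134], [0.483, 0.47, 0.149]]
stopper 168 [0.45794916 0.35183384 0.15959884] [0.44512921 0.34136801 0.13044744] [0.47300166 0.36753676 0.16598302]
```

View pics/crop.png

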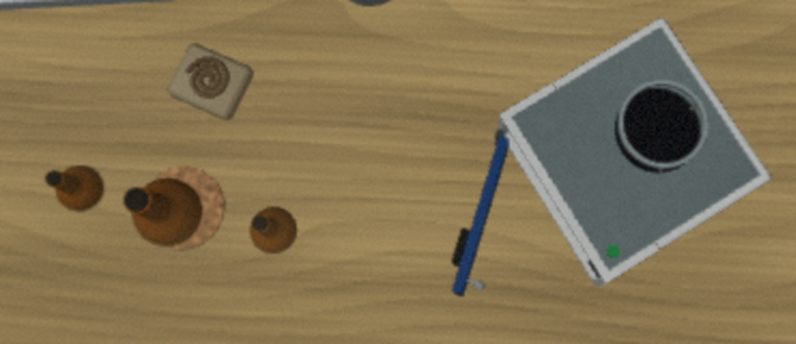

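The crop confirms the flask on the mat (crop (165,210)) is the largest: it measures 161 mm to its top including the mat, against about 105 mm for the small ones. Next I'll work out the door and shaker geometry from the crop corners.

```bash
python3 - <<'E'
from h import *
import pickle
c=pickle.load(open('d.pkl','rb'))['top']
f=lambda p:(np.array(p,float)+.5)/2.15-.5+[90,190]
C=plane(c,f([(501,116),(601,285),(769,178),(661,19)]),.1)[:,:2]
print(C.round(4).tolist(),[round(np.linalg.norm(C[i]-C[(i+1)%4]),4) for i in range(4)])
cen=C.mean(0); x=(C[2]+C[3]-C[0]-C[1]); x/=np.linalg.norm(x); y=np.array([-x[1],x[0]])
print('cen',cen,'yaw',np.degrees(np.arctan2(x[1],x[0])),'ring',cen+.025*x)
E_=plane(c,f([(459,294),(504,137)]),.098)[:,:2]; d=E_[0]-E_[1]; print('door',E_,np.linalg.norm(d),'angle',np.degrees(np.arccos(d@-y/np.linalg.norm(d))))
print('pad',plane(c,f([(461,248),(459,230),(455,262)]),.0925))
print('local hinge end',[(E_[1]-cen)@x,(E_[1]-cen)@y])
T=T_tool();print(T.round(3))
E
```

```text
[[0.5779, -0.0238], [0.3961, -0.1396], [0.5211, -0.3231], [0.6992, -0.2019]] [np.float64(0.2156), np.float64(0.2221), np.float64(0.2154), np.float64(0.2155)]
cen [ 0.54854962 -0.1720985 ] yaw -55.74370783760745 ring [ 0.56262201 -0.1927617 ]
door [[ 0.37976397  0.01353757]
 [ 0.55454741 -0.02814275]] 0.17968445106783082 angle 47.669018881905544
pad [[0.42977389 0.01391695 0.0925    ]
 [0.44936366 0.01707712 0.0925    ]
 [0.41426166 0.01973069 0.0925    ]]
local hinge end [np.float64(-0.1156073233055503), np.float64(0.08598941552388298)]
[[-0.926  0.377 -0.001  0.217]
 [ 0.377  0.926 -0.001  0.532]
 [ 0.    -0.002 -1.     0.23 ]
 [ 0.     0.     0.     1.   ]]
```

```bash
python3 -m handwheel '[[[-1,-38.4,-33.6,0,0,0,-9],[-1,-38.4,-33.6,0,0,0,-9],[-1,-38.4,-33.6,0,0,0,-9],[-1,-38.4,-33.6,0,0,0,-9],[-1,-38.4,-33.6,0,0,0,-9],[-1,-38.4,-33.6,0,0,0,-9],[-1,-38.4,-33.6,0,0,0,-9],[-1,-38.4,-33.6,0,0,0,-9],[-1,-38.4,-33.6,0,0,0,-9],[-1,-38.4,-33.6,0,0,0,-9]]]'
python3 - <<'E'
from h import *
print(status.get_obs()['q'].round(2)); print(T_tool().round(3))
c=snap('wrist');cv2.imwrite('pics/w1.png',c['frame'])
h=cv2.cvtColor(c['frame'],cv2.COLOR_BGR2HSV); m=cv2.inRange(h,(100,120,40),(130,255,255)); 
n,l,st,ce=cv2.connectedComponentsWithStats(m)
i=1+st[1:,4].argmax(); ys,xs=np.where(l==i); P=dep(c,np.c_[xs,ys]); Q=P[abs(P[:,2]-.098)<.006]
v=cv2.fitLine(Q[:,:2].astype(np.float32),cv2.DIST_L2,0,.01,.01).ravel(); t=(Q[:,:2]-v[2:])@v[:2]; print(st[i],len(Q),np.degrees(np.arctan2(v[1],v[0])),(v[2:]+np.outer([t.min(),t.max()],v[:2])).round(4))
E
```

```text
time_s: 1.35
eef_pos: [0.4455, 0.0762, 0.2309]
eef_rot: [-0.001, 0.116, 0.993, 0.0]
wrist_force: [0.2, 0.5, -1.1]
opening: -0.0
grasp_force: 0.0
[-0.09 -0.1   1.9   0.    1.34 -1.43]
[[-0.973  0.23  -0.001  0.446]
 [ 0.23   0.973  0.001  0.076]
 [ 0.001  0.    -1.     0.231]
 [ 0.     0.     0.     1.   ]]
[ 214  173   16  104 1001] 998 -13.965677 [[ 0.381   0.0186]
 [ 0.4663 -0.0027]]
```

View pics/w1.png

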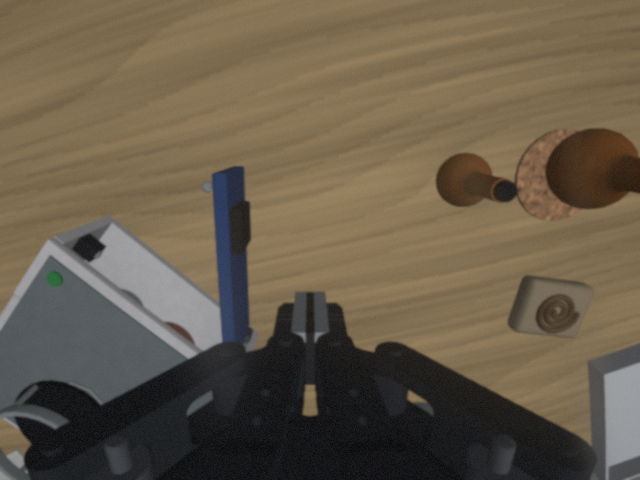

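The wrist view shows the blue door at (230,255) with its black pad at (240,228), and the fingers off its outer side. The line fit gives the same door angle as before. Now I'll descend beside the pad and close in.

```bash
python3 -m handwheel '[[[-1,0,0,6,0,0,0],[-1,0,0,12,0,0,0],[-1,0,0,17.5,0,0,0],[-1,0,0,17.5,0,0,0],[-1,0,-2,17.5,0,0,0],[-1,0,-3.8,17.5,0,0,0],[-1,0,-3.8,17.5,0,0,0]]]'
```

```text
time_s: 2.28
eef_pos: [0.4388, 0.0395, 0.059]
eef_rot: [0.002, 0.115, 0.993, -0.0]
wrist_force: [0.3, 0.4, -0.0]
opening: 0.0
grasp_force: 0.0
```

```bash
python3 -m handwheel '[[[-1,0.2,-1.5,0,0,0,-5],[-1,0.2,-2.7,0,0,0,-10],[-1,0.2,-3.8,0,0,0,-15],[-1,0,-5,0,0,0,-20],[-1,-0.2,-6.1,0,0,0,-25],[-1,-0.5,-7.2,0,0,0,-30],[-1,-1,-8.3,0,0,0,-35],[-1,-1.5,-9.3,0,0,0,-40],[-1,-1.5,-9.3,0,0,0,-40]]]'
```

```text
time_s: 3.4
eef_pos: [0.4321, -0.0544, 0.058]
eef_rot: [0.001, -0.232, 0.973, -0.001]
wrist_force: [0.2, -0.5, 0.3]
opening: 0.003
grasp_force: 0.0
```

```bash
python3 -m handwheel '[[[-1,0.1,-0.5,0,0,0,-2],[-1,0.1,-0.9,0,0,0,-4],[-1,0.2,-1.3,0,0,0,-6],[-1,0.2,-1.6,0,0,0,-7],[-1,0.2,-1.6,0,0,0,-7]]]'
python3 - <<'E'
from h import *
c=snap('top'); cv2.imwrite('pics/t2.png',cv2.resize(c['frame'][190:350,280:460],None,fx=3.3,fy=3.3))
E
```

```text
time_s: 4.03
eef_pos: [0.4358, -0.0671, 0.0571]
eef_rot: [0.0, -0.291, 0.957, 0.001]
wrist_force: [-0.8, 3.1, 1.2]
opening: -0.001
grasp_force: 1.9
```

View pics/t2.png

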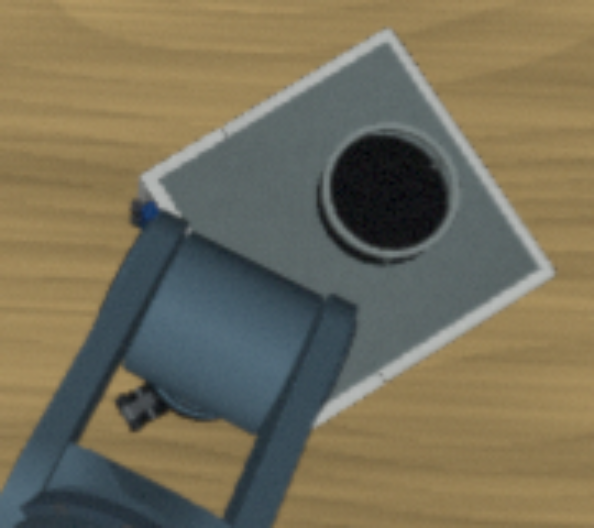

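The arm hides the door, with only its blue hinge end at (148,210) visible. The 3 N reading means the fingers have met the catch, so I'll keep pushing in small steps.

```bash
python3 -m handwheel '[[[-1,0,-0.2,0,0,0,-1],[-1,0,-0.4,0,0,0,-1],[-1,0,-0.4,0,0,0,-1]]]'; python3 -m handwheel '[[[-1,0,-0.2,0,0,0,0],[-1,0,-0.4,0,0,0,0],[-1,0,-0.4,0,0,0,0]]]'
```

```text
time_s: 4.45
eef_pos: [0.4385, -0.0725, 0.0567]
eef_rot: [0.0, -0.299, 0.954, 0.0]
wrist_force: [-1.4, 4.0, 3.5]
opening: 0.001
grasp_force: 2.2
time_s: 4.82
eef_pos: [0.4384, -0.0726, 0.0564]
eef_rot: [-0.001, -0.299, 0.954, 0.004]
wrist_force: [-9.9, 19.5, 19.3]
opening: -0.004
grasp_force: 11.2
```

The force rises to 22 N with no further motion, at the predicted shut position (0.4345,-0.071). I'll back off, rise and check.

```bash
python3 -m handwheel '[[[-1,0,1,0,0,0,0],[-1,0,4,0,0,0,0],[-1,0,7,-3,0,0,0],[-1,0,12,-9,0,0,0],[-1,0,17,-15,0,0,0],[-1,0,20,-20,0,0,0],[-1,0,20,-20,0,0,0],[-1,0,20,-20,0,0,0]]]'
python3 - <<'E'
from h import *
print(T_tool().round(3), status.get_obs()['q'].round(2))
c=snap('top'); w=snap('wrist'); s=snap('side')
a=cv2.resize(c['frame'][200:350,280:460],(480,400)); b=cv2.resize(s['frame'][220:370,220:420],(320,240))
o=np.zeros((540,800,3),np.uint8); o[:400,:480]=a; o[:240,480:]=b; o[240:480,480:]=cv2.resize(w['frame'],(320,240)); cv2.imwrite('pics/m3.png',o)
f=c['frame'];h=cv2.cvtColor(f,cv2.COLOR_BGR2HSV); m=cv2.inRange(h,(100,120,40),(130,255,255)); m[:,420:]=0; m[:200]=0
ys,xs=np.where(m); P=plane(c,np.c_[xs,ys],.098); P=P[(P[:,0]>.3)&(P[:,0]<.6)]
v=cv2.fitLine(P[:,:2].astype(np.float32),cv2.DIST_L2,0,.01,.01).ravel();print(len(P),'door dir',np.degrees(np.arctan2(v[1],v[0])),P.min(0),P.max(0))
E
```

```text
time_s: 5.82
eef_pos: [0.3274, 0.0882, 0.2582]
eef_rot: [0.003, -0.3, 0.954, -0.001]
wrist_force: [0.1, 0.1, -1.0]
opening: 0.002
grasp_force: 0.0
[[-0.82  -0.572  0.006  0.327]
 [-0.572  0.82  -0.001  0.088]
 [-0.004 -0.004 -1.     0.258]
 [ 0.     0.     0.     1.   ]] [-0.09 -0.44  2.11 -0.    1.47 -2.27]
476 door dir 34.305363 [ 0.40743522 -0.12941058  0.098     ] [ 0.56073352 -0.02304054  0.098     ]
```

View pics/m3.png

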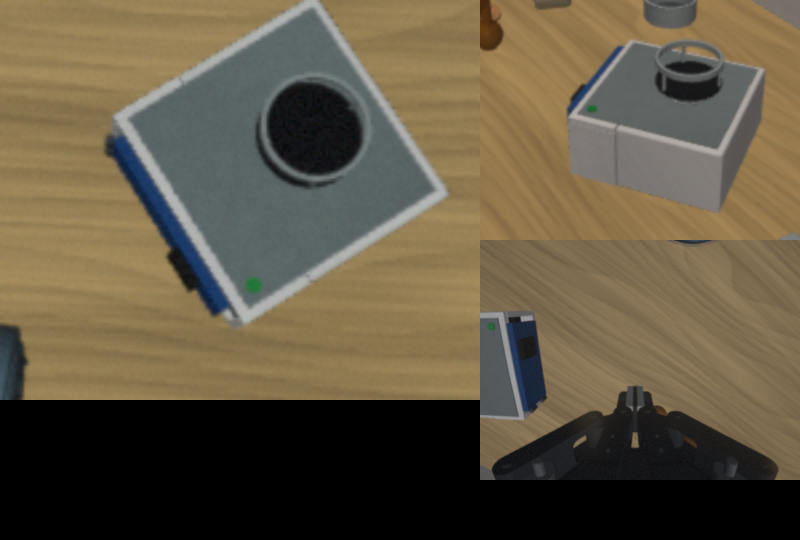

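The picture shows the blue door flush on the front, from (110,145) to (225,305). Its direction is 34.3° against 34.2° for the box, so it is shut. Next is the flask.

```bash
python3 - <<'E'
from h import *
c=snap('top'); T=T_tool()
m=np.zeros((480,640),np.uint8); r=(slice(272,294),slice(140,166)); m[r]=(c['frame'][r].max(2)<40)
n,l,st,ce=cv2.connectedComponentsWithStats(m); i=1+st[1:,4].argmax(); print('stopper',st[i],ce[i]); S=plane(c,[ce[i]],.158)[0]; print(S)
h=cv2.cvtColor(c['frame'],cv2.COLOR_BGR2HSV); a=cv2.inRange(h,(3,150,30),(18,255,170)); a[:,:148]=0;a[:,188:]=0
ys,xs=np.where(a); 
s=snap('side'); g=np.zeros((480,640),np.uint8); r=(slice(176,190),slice(196,218)); g[r]=s['frame'][r].max(2)<40
n,l,st,ce=cv2.connectedComponentsWithStats(g); i=1+st[1:,4].argmax(); print('side stopper',st[i],ce[i],plane(s,[ce[i]],.156))
print('shift cm',(T[:3,:3].T@(np.r_[S[:2],T[2,3]]-T[:3,3])*100).round(1))
E
```

```text
stopper [149 278   9   9  59] [153.06779661 282.11864407]
[0.4603886  0.35503981 0.158     ]
side stopper [196 176  15  14 130] [201.22307692 181.43846154] [[0.44860641 0.37176357 0.156     ]]
shift cm [-26.3  14.3  -0. ]
```

```bash
python3 -m handwheel '[[[1,-26.2,14.1,0,0,0,0],[1,-26.2,14.1,0,0,0,0],[1,-26.2,14.1,0,0,0,0],[1,-26.2,14.1,0,0,0,0],[1,-26.2,14.1,0,0,0,0],[1,-26.2,14.1,0,0,0,0],[1,-26.2,14.1,0,0,0,0]]]'
python3 - <<'E'
from h import *
T=T_tool();print(T.round(3)); c=snap('wrist'); cv2.imwrite('pics/w4.png',c['frame'])
ys,xs=np.mgrid[0:480,0:640]; uv=np.c_[xs.ravel(),ys.ravel()]; P=dep(c,uv); ok=(c['depth'].ravel()>0)&(np.hypot(P[:,0]-.46,P[:,1]-.355)<.05)
for a,b in((.145,.17),(.09,.14),(.03,.06)):
    k=ok&(P[:,2]>a)&(P[:,2]<b); print(a,b,k.sum(),(np.r_[P[k].min(0),P[k].max(0),np.median(P[k],0)]).round(4) if k.any() else '', uv[k].mean(0))
E
```

```text
time_s: 6.95
eef_pos: [0.4604, 0.3523, 0.2545]
eef_rot: [-0.002, -0.299, 0.954, -0.0]
wrist_force: [-1.0, -0.1, 0.2]
opening: 0.999
grasp_force: 0.0
[[-0.821 -0.571 -0.003  0.46 ]
 [-0.571  0.821 -0.002  0.352]
 [ 0.003  0.    -1.     0.254]
 [ 0.     0.     0.     1.   ]]
0.145 0.17 1185 [0.4447 0.3421 0.145  0.4725 0.3708 0.1621 0.4566 0.3548 0.1597] [315.08523207 245.2742616 ]
0.09 0.14 403 [0.4448 0.3422 0.09   0.4668 0.365  0.14   0.448  0.348  0.1182] [313.82878412 220.91066998]
0.03 0.06 812 [0.4202 0.3175 0.0337 0.4961 0.3936 0.06   0.4369 0.3373 0.0552] [312.52463054 198.73891626]
```

View pics/w4.png

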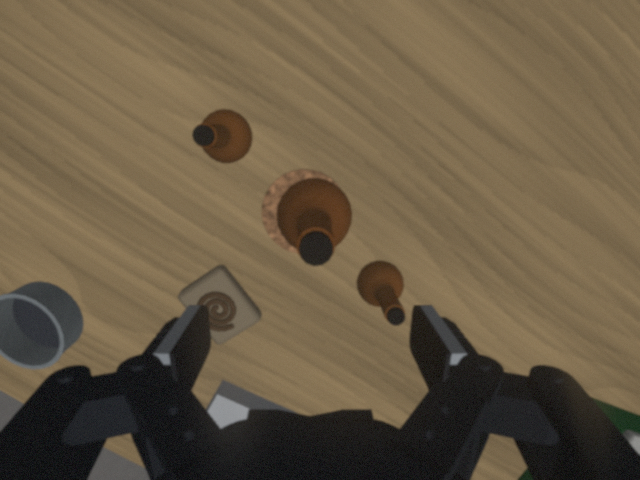

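The wrist view shows the target stopper at (315,247), centred between the fingers at (190,330) and (430,330). The small flasks at (222,137) and (382,285) and the fossil at (217,305) are clear. I'll shift y by 4 mm and descend.

```bash
python3 -m handwheel '[[[1,-0.1,0.4,5,0,0,0],[1,-0.1,0.4,10,0,0,0],[1,-0.1,0.4,15,0,0,0],[1,-0.1,0.4,15,0,0,0],[0,-0.1,0.4,15,0,0,0],[-1,-0.1,0.4,15,0,0,0],[-1,-0.1,0.4,15,0,0,0],[-1,-0.1,0.4,15,0,0,0],[-1,-0.1,0.4,15,0,0,0],[-1,-0.1,0.4,15,0,0,0]]]'
```

```text
time_s: 8.25
eef_pos: [0.4606, 0.3577, 0.1084]
eef_rot: [0.002, -0.299, 0.954, 0.0]
wrist_force: [-0.4, -1.4, 6.7]
opening: 0.326
grasp_force: 58.9
```

```bash
python3 -m handwheel '[[[-1,0,0,-2,0,0,0],[-1,0,0,-5,0,0,0],[-1,0,0,-10,0,0,0],[-1,0,0,-15,0,0,0],[-1,0,0,-20,0,0,0],[-1,0,0,-20,0,0,0],[-1,0,0,-20,0,0,0]]]'
python3 - <<'E'
from h import *
T=T_tool();print(T.round(3),status.get_obs()['q'].round(2)); c=snap('wrist'); 
ys,xs=np.mgrid[0:480,0:640]; uv=np.c_[xs.ravel(),ys.ravel()]; P=dep(c,uv); L=(P-T[:3,3])@T[:3,:3]
h=cv2.cvtColor(c['frame'],cv2.COLOR_BGR2HSV); a=cv2.inRange(h,(3,120,25),(18,255,190)).ravel()>0
k=a&(np.hypot(L[:,0],L[:,1])<.06)&(L[:,2]<.12)
for z0 in np.arange(-.04,.1,.01):
    q=L[k&(L[:,2]>=z0)&(L[:,2]<z0+.01)]
    if len(q)>8: print(round(z0,3),len(q),q.min(0)[:2].round(4),q.max(0)[:2].round(4))
# ring from stored top view (arm-free)
import pickle
t=pickle.load(open('d.pkl','rb'))['top']; uv=np.array([(x,y) for y in range(215,285) for x in range(360,435)]); P=dep(t,uv)
Q=P[(P[:,2]>.158)&(P[:,2]<.17)][:,:2]; print('ring ell',len(Q),cv2.fitEllipse(cv2.convexHull(Q.astype(np.float32))))
s=snap('side'); cv2.imwrite('pics/s5.png',s['frame'])
E
```

```text
time_s: 9.12
eef_pos: [0.4587, 0.3569, 0.3053]
eef_rot: [-0.001, -0.299, 0.954, -0.0]
wrist_force: [0.1, -0.2, -3.1]
opening: 0.326
grasp_force: 59.3
[[-0.821 -0.571 -0.001  0.459]
 [-0.571  0.821 -0.001  0.357]
 [ 0.002  0.    -1.     0.305]
 [ 0.     0.     0.     1.   ]] [ 0.46  0.14  1.5  -0.    1.5  -1.72]
-0.04 1024 [-0.0045 -0.0148] [0.0169 0.0153]
-0.03 821 [ 0.0058 -0.0138] [0.0169 0.0141]
-0.02 657 [ 0.0057 -0.0137] [0.0167 0.0142]
-0.01 551 [ 0.0058 -0.0145] [0.0169 0.0147]
0.0 450 [ 0.0068 -0.0135] [0.0169 0.0138]
0.01 366 [ 0.0032 -0.0137] [0.0169 0.0146]
0.02 768 [-0.0034 -0.0168] [0.0191 0.0169]
0.03 3286 [-0.01   -0.0283] [0.0308 0.028 ]
0.04 2673 [-0.0152 -0.0346] [0.0371 0.0347]
0.05 1296 [-0.0173 -0.0362] [0.0399 0.038 ]
0.06 334 [-0.0003 -0.0348] [0.0407 0.0389]
0.07 38 [ 0.0327 -0.0234] [0.0403 0.0186]
ring ell 303 ((0.5644915699958801, -0.19467337429523468), (0.09397595375776291, 0.09469305723905563), 75.62003326416016)
```

View pics/s5.png

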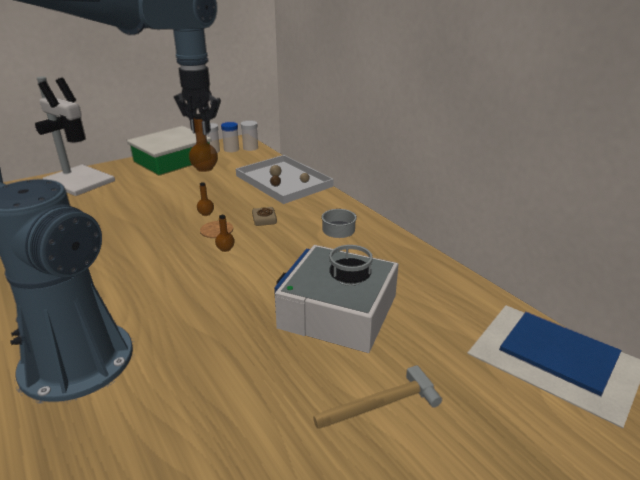

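The side view shows the flask hanging upright from the gripper at (203,150), the door shut, and the two small flasks still in place. The flask axis sits +2 mm in tool x, and the belly has only 3 mm clearance in the ring. I'll hover beside the ring and measure both with the wrist camera.

```bash
python3 -m handwheel '[[[-1,0.8,-3,0,0,0,0],[-1,2.2,-8,0,0,0,0],[-1,3.8,-14,0,0,0,0],[-1,5.4,-20,0,0,0,0],[-1,7,-26,0,0,0,0],[-1,8.6,-32,0,0,0,0],[-1,10.3,-38,0,0,0,0],[-1,11.9,-44,0,0,0,0],[-1,13.3,-49,0,0,0,0],[-1,13.9,-51.3,0,0,0,0]]]'; python3 -m handwheel '[[[-1,0,0,0,0,0,0],[-1,0,0,0,0,0,0],[-1,0,0,0,0,0,0]]]'
cat > m.py <<'E'
from h import *
from scipy.optimize import least_squares
T=T_tool();print(T.round(4),status.get_obs()['q'].round(2)); c=snap('wrist'); 
ys,xs=np.mgrid[0:480,0:640]; uv=np.c_[xs.ravel(),ys.ravel()]; P=dep(c,uv); L=(P-T[:3,3])@T[:3,:3]; dv=c['depth'].ravel()>0
h=cv2.cvtColor(c['frame'],cv2.COLOR_BGR2HSV); a=cv2.inRange(h,(3,120,25),(18,255,190)).ravel()>0
k=a&dv&(np.hypot(L[:,0],L[:,1])<.06)&(L[:,2]<.12)
for z0,z1 in((-.03,-.01),(-.01,.012),(.04,.05),(.055,.07)):
    q=L[k&(L[:,2]>=z0)&(L[:,2]<z1)]; print('flask',z0,len(q),q.min(0)[:2].round(4),q.max(0)[:2].round(4))
k=dv&~a&(P[:,2]>.157)&(P[:,2]<.17)&(np.hypot(P[:,0]-.5645,P[:,1]+.1947)<.06)
Q=P[k]; z=np.median(Q[:,2]); 
hull=cv2.convexHull(Q[:,:2].astype(np.float32))[:,0]
r=least_squares(lambda p:np.hypot(Q[:,0]-p[0],Q[:,1]-p[1])-.045,[.5645,-.1947],loss='soft_l1',f_scale=.002)
ang=np.degrees(np.arctan2(Q[:,1]-r.x[1],Q[:,0]-r.x[0])); print('ring',len(Q),z,r.x,'rms',np.sqrt((r.fun**2).mean()),np.histogram(ang,8,(-180,180))[0],cv2.minEnclosingCircle(hull))
C=np.r_[r.x,.164]; print('ring in tool',((C-T[:3,3])@T[:3,:3]).round(4))
cv2.imwrite('pics/w6.png' if __import__('sys').argv[1:]==[] else 'pics/'+__import__('sys').argv[1],c['frame'])
E
python3 m.py
```

```text
time_s: 10.48
eef_pos: [0.6378, -0.1461, 0.3035]
eef_rot: [-0.002, -0.298, 0.955, 0.001]
wrist_force: [0.3, 0.6, -2.8]
opening: 0.324
grasp_force: 59.8
time_s: 10.85
eef_pos: [0.6381, -0.1416, 0.3063]
eef_rot: [-0.0, -0.3, 0.954, 0.0]
wrist_force: [0.3, -0.0, -2.1]
opening: 0.324
grasp_force: 59.8
[[-8.197e-01 -5.729e-01 -2.000e-04  6.381e-01]
 [-5.729e-01  8.197e-01  4.000e-04 -1.416e-01]
 [-1.000e-04  4.000e-04 -1.000e+00  3.063e-01]
 [ 0.000e+00  0.000e+00  0.000e+00  1.000e+00]] [-0.4   0.31  1.3   0.    1.53 -2.58]
flask -0.03 1457 [ 0.0056 -0.0133] [0.0169 0.0144]
flask -0.01 1092 [ 0.006  -0.0143] [0.017  0.0152]
flask 0.04 2663 [-0.0153 -0.0351] [0.0369 0.0348]
flask 0.055 424 [ 0.0063 -0.0351] [0.0407 0.0376]
ring 2664 0.16259583932167557 [ 0.56428743 -0.19340719] rms 0.0016416156072285018 [398 383 347 307 288 293 317 331] ((0.5640871524810791, -0.19376225769519806), 0.04775100201368332)
ring in tool [ 0.0902 -0.0003  0.1423]
```

View pics/w6.png

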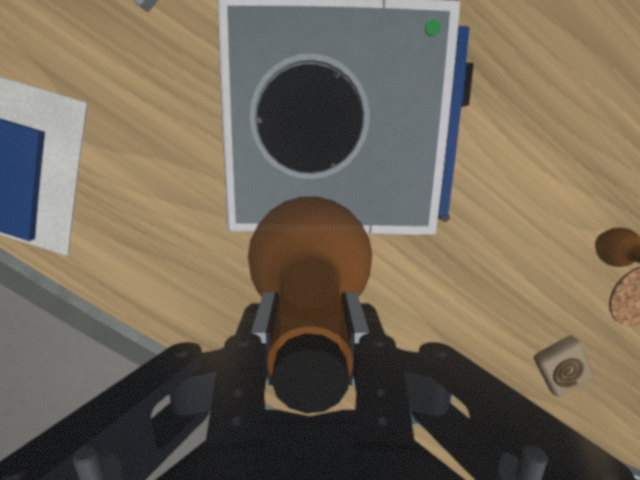

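The wrist view shows the ring at (310,116) fully visible, with the flask belly at (310,255). The ring is 8.8 cm ahead along tool x and level in y. I'll go above it and descend part way.

```bash
python3 -m handwheel '[[[-1,3,0,0,0,0,0],[-1,6,0,0,0,0,0],[-1,8.8,0,0,0,0,0],[-1,8.8,0,0,0,0,0],[-1,8.8,0,2,0,0,0],[-1,8.8,0,3,0,0,0],[-1,8.8,0,3,0,0,0],[-1,8.8,0,3,0,0,0]]]'; python3 m.py w7.png
```

```text
time_s: 11.9
eef_pos: [0.5665, -0.1933, 0.2769]
eef_rot: [0.0, -0.3, 0.954, -0.0]
wrist_force: [0.1, -0.4, -2.6]
opening: 0.326
grasp_force: 60.0
[[-8.204e-01 -5.718e-01  8.000e-04  5.665e-01]
 [-5.718e-01  8.204e-01 -3.000e-04 -1.933e-01]
 [-4.000e-04 -7.000e-04 -1.000e+00  2.769e-01]
 [ 0.000e+00  0.000e+00  0.000e+00  1.000e+00]] [-0.53  0.2   1.49  0.    1.45 -2.71]
flask -0.03 1386 [ 0.0052 -0.0136] [0.0169 0.0142]
flask -0.01 997 [ 0.0056 -0.0135] [0.0167 0.0152]
flask 0.04 2524 [-0.0132 -0.0342] [0.0374 0.0347]
flask 0.055 559 [ 0.0169 -0.0328] [0.0407 0.0344]
ring 1284 0.16281525353115253 [ 0.56429419 -0.19370436] rms 0.0014895611357572678 [354 335 198   0   0   0  79 318] ((0.5630159378051758, -0.1944177746772766), 0.047263290733098984)
ring in tool [0.0021 0.0011 0.1129]
```

```bash
python3 -m handwheel '[[[-1,0,0.05,1,0,0,0],[-1,0,0.05,2,0,0,0],[-1,0,0.05,3,0,0,0],[-1,0,0.05,3.5,0,0,0],[-1,0,0.05,3.5,0,0,0],[-1,0,0.05,3.5,0,0,0]]]'
```

```text
time_s: 12.7
eef_pos: [0.566, -0.1933, 0.2416]
eef_rot: [0.0, -0.299, 0.954, -0.0]
wrist_force: [0.2, 0.0, -1.8]
opening: 0.324
grasp_force: 60.0
```

```bash
python3 -m handwheel '[[[-1,0,0,0.5,0,0,0],[-1,0,0,1,0,0,0],[-1,0,0,1.2,0,0,0],[-1,0,0,1.2,0,0,0],[-1,0,0,1.2,0,0,0]]]'; python3 m.py w8.png
```

```text
time_s: 13.32
eef_pos: [0.5658, -0.1932, 0.2297]
eef_rot: [0.0, -0.299, 0.954, -0.0]
wrist_force: [-0.5, 1.1, 0.9]
opening: 0.326
grasp_force: 60.3
[[-8.207e-01 -5.713e-01  2.000e-04  5.658e-01]
 [-5.713e-01  8.207e-01 -2.000e-04 -1.932e-01]
 [-1.000e-04 -3.000e-04 -1.000e+00  2.297e-01]
 [ 0.000e+00  0.000e+00  0.000e+00  1.000e+00]] [-0.53  0.23  1.55 -0.    1.36 -2.71]
flask -0.03 1397 [ 0.0049 -0.0132] [0.017  0.0143]
flask -0.01 1061 [ 0.0036 -0.0135] [0.017  0.0152]
flask 0.04 2488 [-0.0135 -0.0346] [0.0374 0.0351]
flask 0.055 536 [ 0.0101 -0.0342] [0.0407 0.0373]
ring 2905 0.16202088741190862 [ 0.56451422 -0.19347983] rms 0.0022977573553135027 [603 591 484 250   0  52 440 485] ((0.5637074112892151, -0.1942860335111618), 0.04773224517703056)
ring in tool [0.0012 0.0005 0.0657]
```

First contact is at TCP z ≈ 0.230, as predicted, and the flask is centred. Now I'll press.

```bash
python3 -m handwheel '[[[-1,0,0,0,0,0,0],[-1,0,0,0.3,0,0,0],[-1,0,0,0.6,0,0,0],[-1,0,0,0.9,0,0,0],[-1,0,0,1.2,0,0,0],[-1,0,0,1.2,0,0,0],[-1,0,0,1.2,0,0,0]]]'
```

```text
time_s: 14.25
eef_pos: [0.5659, -0.1932, 0.2177]
eef_rot: [0.0, -0.299, 0.954, -0.0]
wrist_force: [-2.3, 1.4, 5.8]
opening: 0.324
grasp_force: 60.7
```

```bash
python3 -m handwheel '[[[-1,0,0,0.2,0,0,0],[-1,0,0,0.4,0,0,0],[-1,0,0,0.5,0,0,0],[-1,0,0,0.5,0,0,0],[-1,0,0,0.5,0,0,0]]]'; python3 m.py w9.png
```

```text
time_s: 14.88
eef_pos: [0.5661, -0.1933, 0.2144]
eef_rot: [0.001, -0.299, 0.954, -0.001]
wrist_force: [-4.3, 2.0, 13.8]
opening: 0.324
grasp_force: 61.8
[[-8.207e-01 -5.713e-01  1.400e-03  5.661e-01]
 [-5.713e-01  8.207e-01 -9.000e-04 -1.933e-01]
 [-6.000e-04 -1.500e-03 -1.000e+00  2.144e-01]
 [ 0.000e+00  0.000e+00  0.000e+00  1.000e+00]] [-0.53  0.25  1.56 -0.    1.33 -2.71]
flask -0.03 1415 [ 0.0058 -0.0134] [0.017  0.0142]
flask -0.01 1051 [ 0.0048 -0.0137] [0.0171 0.0146]
flask 0.04 2499 [-0.0145 -0.0335] [0.0375 0.0352]
flask 0.055 543 [ 0.0072 -0.0339] [0.0409 0.0371]
ring 397 0.1629878392409884 [ 0.56057431 -0.18488907] rms 0.006440723662043053 [  3  49 267  34   0   7  28   9] ((0.5632030367851257, -0.1950339823961258), 0.03785557299852371)
ring in tool [-0.0002  0.0102  0.0504]
```

The force jump from about 8 N to 16 N puts it on the end stop. I'll check the ring height, the centring and the door.

```bash
sed -e 's/>.157/>.140/' -e 's/<.17)/<.156)/' m.py > m2.py; python3 m2.py w10.png | tail -2; python3 - <<'E'
from h import *
s=snap('side'); w=cv2.imread('pics/w10.png'); print(status.get_obs()['wrist_force'])
cv2.imwrite('pics/fin.png',np.hstack([cv2.resize(s['frame'][120:360,240:440],(400,480)),cv2.resize(w,(400,300)) if 0 else cv2.copyMakeBorder(cv2.resize(w,(400,300)),0,180,0,0,0)]))
E
```

```text
ring 3033 0.1467432304652126 [ 0.5645633  -0.19340494] rms 0.0024249497257270067 [642 621 503 248   0  58 469 492] ((0.5641688108444214, -0.1938483566045761), 0.04758131876587868)
ring in tool [0.0014 0.0009 0.0504]
[-4.357878    2.28490669 14.03078731]
```

View pics/fin.png

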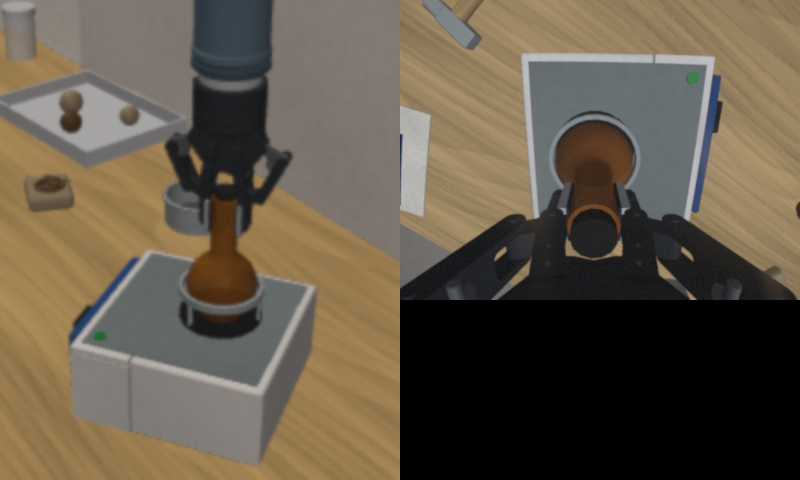

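The flask stands upright in the ring at (220,280). The ring top has dropped from about 0.1625 to 0.1467, so it is down about 16 mm. The fingers are well clear of the ring, and the door at (100,300) is still shut. Handing in.

```bash
python3 -c "
from bench import ctrl
print(ctrl.hand_in())"
```

```text
the job is handed in; nothing more can be done
None
```

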